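Load the capacitor test bench

ROBOT

A 7-joint arm with a two-finger parallel gripper is mounted at the origin on the work surface. World frame = base frame: x ahead of the robot, y to its left, z up, the work surface at z = 0. Lengths are in m, angles in rad, forces in N, time in s.
With the tool pointing down it reaches from about 0.35 to 0.9 m from the base axis. Payload 8.1 kg.
Tool frame: the origin (TCP) lies at the very end of the fingers, on their centre line; the grasp point (between the pads) lies 19 mm behind it; z points along the fingers, x is the direction in which the jaws open and shut, and the axes are right-handed (so a half turn about z gives the same grasp; the last joint's range is limited). The gripper opens to 85 mm and grips with 20 to 120 N. Pads are 22 mm wide; open, the fingers measure 114 mm over their backs; the gripper's body (76 mm by 85 mm) begins 54 mm behind the grasp point. The pads swing forward as they close: fully open they stand 13 mm farther back than shut.
Start: joints at [-1.384, 0.434, 0.025, 1.573, -0.012, 1.134, -0.075], TCP at [0.179, 0.599, 0.231] pointing down, gripper open.
Joint ranges: [-2.62, 2.62], [-0.44, 2.09], [-1.27, 1.32], [0.08, 2.57], [-1.32, 4.46], [0.12, 2], [-2.74, 2.74]. Speed limits (rad/s): [2.22, 2.22, 3.01, 3.01, 3.14, 3.14, 3.14].

INTERFACE

Orientations are given as a unit quaternion [x, y, z, w].
In Python, from station import status, cams, env gives the robot as it stands.
- The arm moves only by the tool step_arm, never from a script. Its argument "motion" is a list of rows, each a list of 7 numbers: the shift along the world's x, y, z in units of 30 mm (1.0 is 30 mm), then the turn, a rotation vector about the world's x, y, z in units of 6 degrees (1.0 is 6 degrees), then the gripper's target within -1 to 1 (shut at 1, half-way at 0, fully open at -1). A call has 1 to 20 rows; each row is the pose to reach, as a shift and turn from the pose commanded when the call began; what a row does not reach only later rows make up. A row lasts 1/12 s, in which the tool goes at most 41.7 mm and 7.16 degrees, less where a joint would pass 70% of its speed; a pose out of reach is approached as far as the arm can. A call with a gripper value outside its range is refused whole. The fingers move at their own pace and stop on an object; the grip force is fixed at half the most. Time passes only in rows, so rows that repeat a pose let the fingers close. It gives the time, the measured TCP pose, the force and the opening at its end, in the units of the state.
- status.get_state(): the state, without advancing time (a new reading comes with each control period).
- cams.capture(name): name is "scene" or "top" or "wrist"; returns the picture (480x640x3 uint8, blue, green, red); there is no depth.
- cams.get_calibration(name): a dict with "fx", "fy", "cx", "cy" (pixels), "position" and "orientation" of the camera in the world; the wrist camera has in their place "mount" (4x4, takes a point from camera to tool coordinates, whose origin is the TCP and whose axes are the tool frame's). Camera axes: x right, y up, looking along -z (the intrinsics and any distortion apply to the point x, -y, -z); pixel columns grow to the right and rows downward; lengths in m; the calibration is good to about 2 mm. A picture is of the moment at which its call begins: read the wrist's pose just before it. get_calibration takes no time and is no camera call.
- env.sign_off(): hands the job in, once; it reports no verdict.
Trained networks look in the newest picture that a camera, given by its name, has taken for a name from the list of things; names that differ only in an ending like _2 or _b are one class to them, and where a whole thing is asked for, a point or a joint stands for the part that bears it (a point fixed in the world has none). Each returns a list of dicts, best first, with "conf" (0 to 1); they miss things now and then, are a little off and sometimes report something else, mostly with a low value. They report only what shows in the picture. A call takes as long as a camera call.
- cams.search_frame(name, camera): "box" ([centre column, centre row, width, height] in pixels, round what is visible of it).
- cams.silhouettes(name, camera): "mask" (480x640 bool, what is visible of it) and "box" ([centre column, centre row, width, height] in pixels, round what is visible of it).
- cams.tip_of(name, camera): "xy" ([column, row] in pixels: a listed point, or the origin of a listed thing).
The state is a dict: "t": time; "joints": joint angles; "joint_velocities": joint speeds; "tau": joint torques, N m; "eef_pos": TCP position; "tool_rot": TCP orientation; "force": force on the tool from outside, world axes, zero at the start; "torque": the same for the moment, N m; "grip_width": finger opening in m.
Only numpy, scipy, OpenCV 4.12 (cv2) and the standard library are available. Lean on these libraries where they do the work, as an engineer would, in place of code of your own. Each camera call takes 0.05 s, during which the arm holds its last target.

TASK

Get the three black can capacitors ready for test, each standing upright in the round holder of its own size: the small one in the small dish, the medium one in the larger dish, and the largest in the nest of the test station. For that, lift the station's clear shield up out of the way, set the largest capacitor in the nest, then lower the shield until it is fully closed. Knock no capacitor over, and leave the heat sink and the transformer where they are.

Things in the scene. Friction and masses are not known exactly. Their poses are not given: they have to be found in the camera images.
- cap_small_center (a point): The smallest of three upright can capacitors of one make: plain black cylinder with a bare aluminium top and two small brass terminals (6 mm tall, on top). Diameter 28 mm, height 56 mm without terminals. Stands loose on the bench. This point is its centre, on the axis, 28 mm above its underside; z runs up the axis.
- cap_medium_center (a point): The middle of three upright can capacitors of one make: plain black cylinder with a bare aluminium top and two small brass terminals (6 mm tall, on top). Diameter 42 mm, height 63 mm without terminals. Stands loose on the bench. This point is its centre, on the axis, 31.5 mm above its underside; z runs up the axis.
- cap_large_center (a point): The largest of three upright can capacitors of one make: plain black cylinder with a bare aluminium top and two small brass terminals (6 mm tall, on top). Diameter 56 mm, height 70 mm without terminals. Stands loose on the bench. This point is its centre, on the axis, 35 mm above its underside; z runs up the axis.
- dish_small: The smaller of two fixed, shallow round white dishes on the bench, meant for the smallest capacitor. Inner diameter 50 mm, outer 58 mm, floor 3 mm thick, rim top 7 mm above the bench. Origin at the centre of its underside, on the bench; z up.
- dish_medium: The larger of two fixed, shallow round white dishes on the bench, meant for the middle capacitor. Inner diameter 66 mm, outer 74 mm, floor 3 mm thick, rim top 7 mm above the bench. Origin at the centre of its underside, on the bench; z up.
- nest (a point): Nest of the test station: round grey cup, inner diameter 80 mm, outer 88, on a fixed low white base (200 x 210 x 30 mm) under the clear shield. Point: centre of the nest floor, 34 mm above the bench; rim top 4 mm higher. z up; station x points roughly away from the robot, y to the robot's left. The shield's hinge line runs along x at y = +70 mm, 2 mm below this point.
- shield (a joint): Angle (rad) of the clear hood over the nest (160 along x, 150 along y, 95 mm tall, open below). 0 = fully closed, level; it grows as the side away from the hinge (robot's right, station -y) swings up and over to the robot's left; stop at 1.85. Starts closed or a little ajar. Stiff hinge (0.5 N m friction, 0.3 kg hood): stays where left. Nest free from above from about 1.6.
- shield_handle (a point): Middle of the shield's handle: black round bar 12 mm thick, 100 mm long, parallel to the hinge (station x), bent to the hood at both ends, 75 mm free. Closed, it is at y = -115 mm, 116 mm above the nest point, 35 mm out from the hood wall and 23 mm above its top: fingers pass on both sides. Arc radius about the hinge 219 mm; axes turn with the shield; the bar can turn between gripping pads.
- heat_sink: Bystander, loose: square aluminium heat sink with upright fins, 44 x 44 x 30 mm. Origin at the centre of its underside.
- transformer: Bystander, loose: small transformer, dark steel core with a copper winding between white plates, 48 x 40 x 42 mm. Origin at the centre of its underside.

How it is judged:
By the outcome, as a careful person would: the job done as asked, in the order asked, and still so for the second after the job is handed in, with the robot touching nothing.
It also fails if it takes over 122 s, if anything falls off the work surface, if the arm or the gripper's body presses on something with over 40 N, if the wrist force passes 120 N, or if a joint passes its speed limit or range.

## Working session

There is one attempt and no reset: what is moved stays moved. The work goes in short steps, Python scripts to look and compute and a tool call to move; the robot and the scene stay as the last step left them, time stands still between calls to the robot, and variables do not carry over. Pictures are saved under pics/ and viewed, and the job is handed in when it is done.

Besides the shell and the picture viewer there is one more tool, called by a JSON object that holds its "api" and its "payload", one argument or row to a line. step_arm: Moves the arm, as the interface text tells. Its arguments: {"type":"object","properties":{"motion":{"type":"array","items":{"type":"array","items":{"type":"number"}}}},"required":["motion"]}

```bash
mkdir -p pics; ls; python3 - <<'E'
from station import status,cams,env
import cv2
s=status.get_state();print({k:s[k] for k in('t','eef_pos','tool_rot','force','grip_width')})
for n in('scene','top'):
    cv2.imwrite(f'pics/{n}0.png',cams.capture(n));print(n,cams.get_calibration(n))
print(cams.get_calibration('wrist'))
for n in('scene','top'):
    for o in('cap_small_center','cap_medium_center','cap_large_center','dish_small','dish_medium','nest','shield_handle','heat_sink','transformer'):
        print(n,o,[(round(d['conf'],2),[round(float(v)) for v in d['xy']]) for d in cams.tip_of(o,n)][:3])
E
```

```text
pics
{'t': 0.0, 'eef_pos': array([0.17852193, 0.59842827, 0.23053103]), 'tool_rot': array([ 8.01838115e-01,  5.97540805e-01, -5.85877895e-04,  5.30061764e-04]), 'force': array([ 0.00466469, -0.0999331 , -0.17965332]), 'grip_width': 0.0856954270778089}
scene {'fx': 614.118375923191, 'fy': 614.118375923191, 'cx': 320.47908625676786, 'cy': 243.01952626983766, 'position': array([1.00691063, 0.298261  , 0.91473981]), 'orientation': array([0.12937495, 0.26284517, 0.8673672 , 0.40230421])}
top {'fx': 484.60742013869077, 'fy': 484.60742013869077, 'cx': 325.6634409174507, 'cy': 238.01439283249042, 'position': array([ 0.46036309, -0.03272047,  0.98820051]), 'orientation': array([-0.03831342,  0.05010442,  0.70824198, -0.70314645])}
{'fx': 334.1839121662707, 'fy': 334.1839121662707, 'cx': 322.8730027605581, 'cy': 240.46325397404465, 'mount': array([[ 9.99999832e-01, -5.16612862e-04,  2.64367830e-04,
         2.55694868e-04],
       [-4.10625592e-04, -9.51800043e-01, -3.06718943e-01,
        -7.87494285e-02],
       [ 4.10080262e-04,  3.06718783e-01, -9.51800095e-01,
        -1.43734724e-01],
       [ 0.00000000e+00,  0.00000000e+00,  0.00000000e+00,
         1.00000000e+00]])}
scene cap_small_center [(0.68, [319, 266])]
scene cap_medium_center [(0.66, [216, 184])]
scene cap_large_center [(0.66, [320, 176])]
scene dish_small [(0.91, [370, 228])]
scene dish_medium [(0.82, [273, 152])]
scene nest []
scene shield_handle [(0.74, [421, 248])]
scene heat_sink [(0.96, [276, 314])]
scene transformer [(0.51, [420, 247])]
top cap_small_center [(0.61, [329, 244])]
top cap_medium_center [(0.94, [453, 247]), (0.44, [324, 311])]
top cap_large_center [(0.7, [388, 318]), (0.57, [452, 314])]
top dish_small [(0.62, [322, 309])]
top dish_medium [(0.77, [452, 315])]
top nest [(0.51, [451, 317])]
top shield_handle [(0.81, [241, 254])]
top heat_sink [(0.62, [330, 189])]
top transformer [(0.62, [387, 253])]
```

View pics/scene0.png

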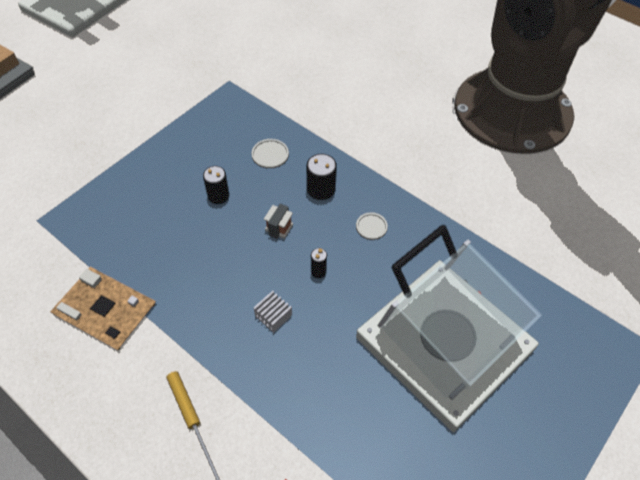

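View pics/top0.png

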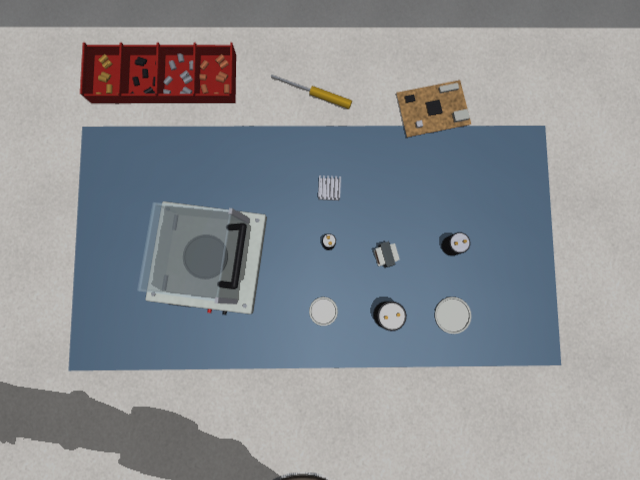

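The scene and top pictures agree. Going by the top view, the medium cap is at (458,243), the large one at (391,316) and the small one at (329,241). The dishes are at (323,311) and (452,315). The station nest is at about (206,257), with the shield slightly ajar and the handle at about (238,255).

```bash
cat > h.py <<'E'
import numpy as np
from scipy.spatial.transform import Rotation as R
from station import status,cams,env
import cv2
def cam(n,s=None):
    c=cams.get_calibration(n)
    if n=='wrist':
        T=np.eye(4);T[:3,:3]=R.from_quat(s['tool_rot']).as_matrix();T[:3,3]=s['eef_pos'];M=T@c['mount'];return c,M[:3,:3],M[:3,3]
    return c,R.from_quat(c['orientation']).as_matrix(),np.array(c['position'])
def plane(C,px,z):
    c,r,p=C;d=r@np.array([(px[0]-c['cx'])/c['fx'],-(px[1]-c['cy'])/c['fy'],-1]);return p+d*(z-p[2])/d[2]
def proj(C,P):
    c,r,p=C;q=(np.atleast_2d(P)-p)@r;return np.c_[c['cx']+c['fx']*q[:,0]/-q[:,2],c['cy']-c['fy']*q[:,1]/-q[:,2]]
def tri(obs):
    A=np.zeros((3,3));b=np.zeros(3);
    for C,px in obs:
        c,r,p=C;d=r@np.array([(px[0]-c['cx'])/c['fx'],-(px[1]-c['cy'])/c['fy'],-1]);d/=np.linalg.norm(d);M=np.eye(3)-np.outer(d,d);A+=M;b+=M@p
    return np.linalg.solve(A,b)
def tops(img):pass
E
python3 - <<'E'
from h import *
np.set_printoptions(precision=4,suppress=True)
ct,cs=cam('top'),cam('scene')
H=dict(cap_small_center=.028,cap_medium_center=.0315,cap_large_center=.035,dish_small=0,dish_medium=0,heat_sink=0,transformer=0)
cams.capture('top');cams.capture('scene')
for o in H:
    for n,C in(('top',ct),('scene',cs)):
        for d in cams.tip_of(o,n)[:2]: print(o,n,round(d['conf'],2),np.round(d['xy'],1),plane(C,d['xy'],H[o]))
ht=cams.tip_of('shield_handle','top')[0]['xy'];hs=cams.tip_of('shield_handle','scene')[0]['xy']
print('handle',ht,hs,tri([(ct,ht),(cs,hs)]))
# nest guess by hand
print(plane(ct,(206,257),.034),plane(cs,(448,334),.034))
for n in('top','scene'):
  for d in cams.silhouettes('nest',n)[:1]+cams.silhouettes('shield',n)[:1]: print(n,d['conf'],d['box'])
img=cv2.imread('pics/top0.png')[190:330,130:280];cv2.imwrite('pics/topst.png',cv2.resize(img,None,fx=4,fy=4,interpolation=3))
img=cv2.imread('pics/scene0.png')[215:440,340:550];cv2.imwrite('pics/scst.png',cv2.resize(img,None,fx=2.6,fy=2.6,interpolation=3))
E
```

```text
cap_small_center top 0.66 [328.6 242.7] [ 0.5716 -0.055   0.028 ]
cap_small_center scene 0.65 [319.8 263.7] [ 0.5736 -0.0519  0.028 ]
cap_medium_center top 0.73 [455.3 244.9] [ 0.5652 -0.3078  0.0315]
cap_medium_center scene 0.87 [212.1 186.1] [ 0.5749 -0.3107  0.0315]
cap_large_center top 0.89 [387.3 312.9] [ 0.4324 -0.1681  0.035 ]
cap_large_center scene 0.96 [320.8 175.9] [ 0.4277 -0.1722  0.035 ]
dish_small top 0.64 [322.8 305.9] [ 0.4465 -0.0428  0.    ]
dish_small scene 0.82 [369.2 230. ] [ 0.4457 -0.0411  0.    ]
dish_medium top 0.63 [328.6 245.5] [ 0.5691 -0.0556  0.    ]
dish_medium top 0.57 [451.7 316. ] [ 0.424  -0.3035  0.    ]
dish_medium scene 0.92 [270.6 154.8] [ 0.4277 -0.3019  0.    ]
heat_sink top 0.63 [332.1 190.2] [ 0.6849 -0.064   0.    ]
transformer top 0.56 [384.9 253.6] [ 0.5516 -0.171   0.    ]
transformer scene 0.72 [278.9 230. ] [ 0.5528 -0.1663  0.    ]
transformer scene 0.65 [371.2 228.8] [ 0.4412 -0.0399  0.    ]
handle [238.7, 257.2] [418.9, 247.6] [0.5313 0.0987 0.1761]
[0.5442 0.1866 0.034 ] [0.5454 0.1886 0.034 ]
top 0.64 [204.7, 258.4, 126.7, 114.0]
top 0.77 [191.9, 251.2, 111.8, 102.5]
scene 0.96 [447.1, 328.6, 183.9, 205.6]
scene 0.9 [459.7, 311.5, 160.6, 176.4]
```

View pics/topst.png

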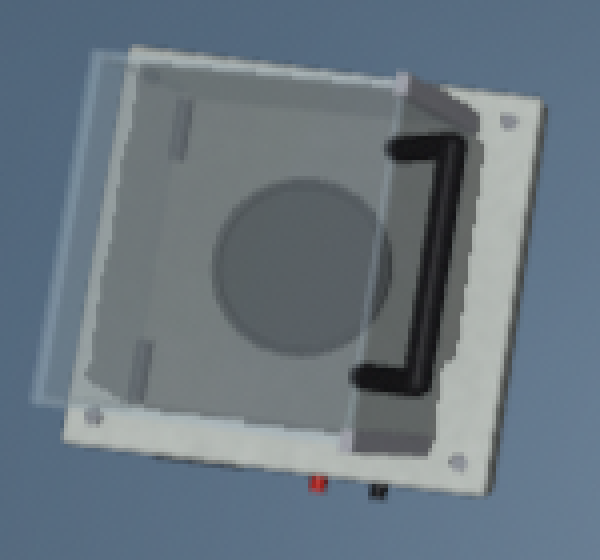

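View pics/scst.png

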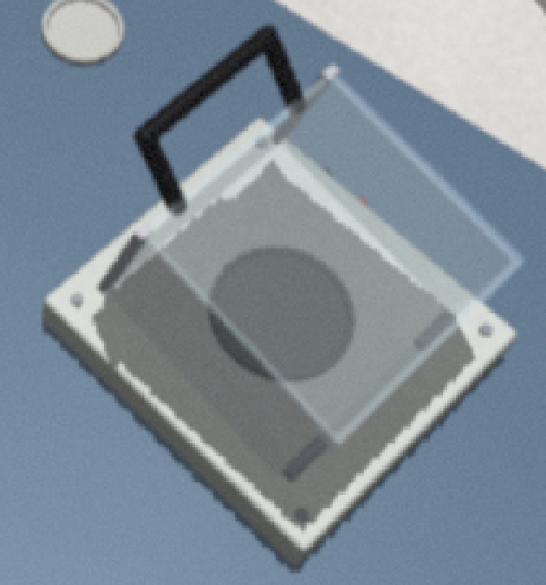

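```bash
python3 - <<'E'
from h import *
np.set_printoptions(precision=4,suppress=True)
ct,cs=cam('top'),cam('scene')
t=lambda u,v:(130+u/4,190+v/4); s=lambda u,v:(340+u/2.6,215+v/2.6)
K=[plane(ct,t(*p),.03)for p in((133,45),(545,98),(487,490),(65,440))]
K2=[plane(cs,s(*p),.03)for p in((298,547),(45,302),(262,122),(515,332))]
for k,k2 in zip(K,K2):print(k,k2)
for k in(K,K2):
  c=sum(k)/4; a=(k[0]+k[1]-k[2]-k[3]); print(c,np.arctan2(a[1],a[0]),np.linalg.norm(k[0]-k[1]),np.linalg.norm(k[1]-k[2]))
print(plane(ct,t(302,266),.035),plane(cs,s(284,314),.035))
A=tri([(ct,t(452,147)),(cs,s(268,36))]);B=tri([(ct,t(420,381)),(cs,s(147,135))])
print(A,B,(A+B)/2,np.linalg.norm(A-B),np.arctan2(*(A-B)[[1,0]]),np.arctan2(*(B-A)[[1,0]]))
# refined tops of caps from both
E
```

```text
[0.657  0.2752 0.03  ] [0.6597 0.2762 0.03  ]
[0.629  0.0693 0.03  ] [0.6327 0.0754 0.03  ]
[0.4353 0.0962 0.03  ] [0.4376 0.1038 0.03  ]
[0.4612 0.3017 0.03  ] [0.4638 0.3049 0.03  ]
[0.5456 0.1856 0.03  ] -0.13597178088407452 0.20782815060217993 0.19555599421679162
[0.5484 0.1901 0.03  ] -0.14518182837022178 0.20256661108932233 0.1970704823995386
[0.5451 0.1873 0.035 ] [0.5473 0.1919 0.035 ]
[0.5575 0.1046 0.2645] [0.5061 0.093  0.0865] [0.5318 0.0988 0.1755] 0.1856357035688383 0.22082732390249313 -2.9207653296873
```

{"api": "step_arm", "payload": {
  "motion": [
    [5,-7,1,0,0,0.7,0.2],
    [11.8,-16.65,1,0,0,1.43,0.2],
    [11.8,-16.65,1,0,0,1.43,0.2],
    [11.8,-16.65,1,0,0,1.43,0.2],
    [11.8,-16.65,1,0,0,1.43,0.2],
    [11.8,-16.65,1,0,0,1.43,0.2],
    [11.8,-16.65,1,0,0,1.43,0.2],
    [11.8,-16.65,1,0,0,1.43,0.2],
    [11.8,-16.65,1,0,0,1.43,0.2],
    [11.8,-16.65,1,0,0,1.43,0.2],
    [11.8,-16.65,1,0,0,1.43,0.2],
    [11.8,-16.65,1,0,0,1.43,0.2],
    [11.8,-16.65,1,0,0,1.43,0.2],
    [11.8,-16.65,1,0,0,1.43,0.2],
    [11.8,-16.65,1,0,0,1.43,0.2],
    [11.8,-16.65,1,0,0,1.43,0.2],
    [11.8,-16.65,1,0,0,1.43,0.2],
    [11.8,-16.65,1,0,0,1.43,0.2],
    [11.8,-16.65,1,0,0,1.43,0.2],
    [11.8,-16.65,1,0,0,1.43,0.2]
  ]
}}

```text
t: 3.77
eef_pos: [0.532, 0.1009, 0.2613]
tool_rot: [0.754, 0.657, 0.0, -0.0]
force: [0.0, 0.8, -1.0]
grip_width: 0.034
```

```bash
python3 - <<'E'
from h import *
np.set_printoptions(precision=4,suppress=True)
s=status.get_state();print(s['t'],s['eef_pos'],s['tool_rot'],s['grip_width'])
cv2.imwrite('pics/w1.png',cams.capture('wrist'))
C=cam('wrist',s)
d=cams.tip_of('shield_handle','wrist');print(d[:2])
if d: print(plane(C,d[0]['xy'],.1755))
print(proj(C,[[.5318,.0988,.1755],[.5463,.1888,.034]]))
E
```

```text
3.7667 [0.532  0.1009 0.2613] [ 0.7541  0.6568  0.0001 -0.0003] 0.034034407214106194
[{'xy': [320.7, 253.4], 'conf': 0.6}]
[0.5369 0.0989 0.1755]
[[319.5735 246.8879]
 [401.3127 207.992 ]]
```

View pics/w1.png

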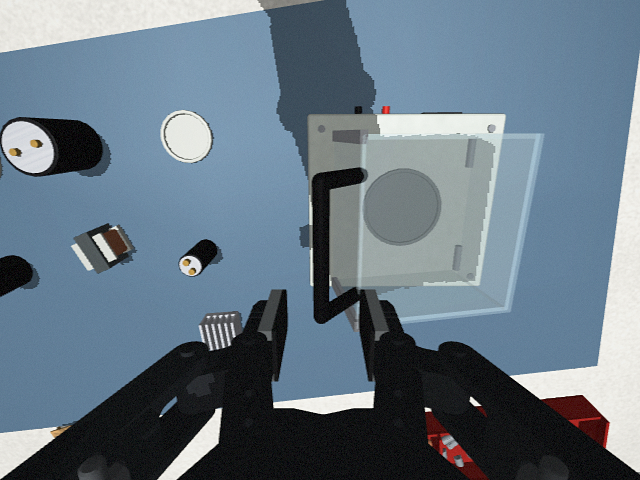

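The bar runs from (322,180) to (320,320), centred between the pads and parallel to them. The nest shows at (402,206), where I predicted it.

{"api": "step_arm", "payload": {
  "motion": [
    [0.08,-0.06,-1,0,0,0,0.2],
    [0.08,-0.06,-2,0,0,0,0.2],
    [0.08,-0.06,-2.8,0,0,0,0.2],
    [0.08,-0.06,-3.3,0,0,0,0.2],
    [0.08,-0.06,-3.5,0,0,0,0.2],
    [0.08,-0.06,-3.5,0,0,0,0.2],
    [0.08,-0.06,-3.5,0,0,0,0.2],
    [0.08,-0.06,-3.5,0,0,0,0.6],
    [0.08,-0.06,-3.5,0,0,0,1],
    [0.08,-0.06,-3.5,0,0,0,1],
    [0.08,-0.06,-3.5,0,0,0,1],
    [0.08,-0.06,-3.5,0,0,0,1],
    [0.08,-0.06,-3.5,0,0,0,1],
    [0.08,-0.06,-3.5,0,0,0,1],
    [0.08,-0.06,-3.5,0,0,0,1]
  ]
}}

```text
t: 5.12
eef_pos: [0.5357, 0.0976, 0.1566]
tool_rot: [0.755, 0.656, 0.001, 0.0]
force: [4.5, 2.2, -1.0]
grip_width: 0.0104
```

```bash
python3 - <<'E'
from h import *
np.set_printoptions(precision=4,suppress=True)
s=status.get_state();print(s['t'],s['eef_pos'],s['force'],s['grip_width'])
cv2.imwrite('pics/w2.png',cams.capture('wrist'))
cv2.imwrite('pics/s2.png',cams.capture('scene'))
e=s['eef_pos'];n=np.array([.5463,.1888,.034]);yw=-.14;ys=np.array([-np.sin(yw),np.cos(yw)])
hy=(e[:2]-n[:2])@ys;hz=e[2]+.019-.034
print('station y,z',hy,hz,'r',np.hypot(hy-.07,hz+.002),'ang',np.arctan2(hz+.002,.07-hy)-np.arctan2(.118,.185))
E
```

```text
5.1167 [0.5357 0.0976 0.1566] [ 4.4941  2.2102 -1.0153] 0.010389614892199913
station y,z -0.09177569667575568 0.14164200627849488 r 0.2163432504208007 ang 0.15831657273259392
```

View pics/w2.png

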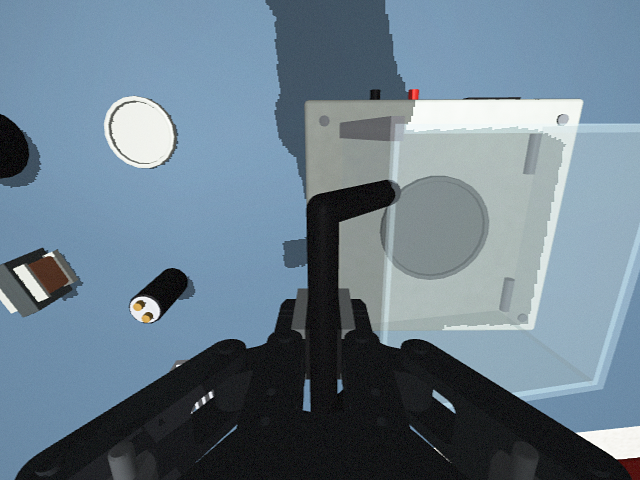

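```bash
cat >> h.py <<'E'
def arc(a0,a1,step,r=.2184,yaw=-.14,cum0=None):
    n=int(np.ceil(abs(a1-a0)/step));out=[]
    for a in np.linspace(a0,a1,n+1)[1:]:
        dy=-r*np.cos(a)+r*np.cos(a0);dz=r*np.sin(a)-r*np.sin(a0)
        out.append([round(float(v)/.03,2) for v in(-np.sin(yaw)*dy,np.cos(yaw)*dy,dz)])
    return out
E
python3 -c "
from h import *
for r in arc(.7175,1.2,.05):print(r)"
```

```text
[0.03, 0.23, 0.26]
[0.07, 0.48, 0.51]
[0.1, 0.74, 0.74]
[0.14, 1.01, 0.96]
[0.18, 1.29, 1.17]
[0.22, 1.58, 1.37]
[0.26, 1.88, 1.55]
[0.31, 2.18, 1.71]
[0.35, 2.5, 1.86]
[0.4, 2.82, 2.0]
```

{"api": "step_arm", "payload": {
  "motion": [
    [0.03,0.23,0.26,0,0,0,1],
    [0.07,0.48,0.51,0,0,0,1],
    [0.1,0.74,0.74,0,0,0,1],
    [0.14,1.01,0.96,0,0,0,1],
    [0.18,1.29,1.17,0,0,0,1],
    [0.22,1.58,1.37,0,0,0,1],
    [0.26,1.88,1.55,0,0,0,1],
    [0.31,2.18,1.71,0,0,0,1],
    [0.35,2.5,1.86,0,0,0,1],
    [0.4,2.82,2.0,0,0,0,1],
    [0.4,2.82,2.0,0,0,0,1],
    [0.4,2.82,2.0,0,0,0,1]
  ]
}}

```text
t: 6.22
eef_pos: [0.5471, 0.1822, 0.2163]
tool_rot: [0.755, 0.656, 0.0, 0.0]
force: [2.9, 0.9, 0.2]
grip_width: 0.0097
```

```bash
python3 - <<'E'
from h import *
np.set_printoptions(precision=4,suppress=True)
s=status.get_state();print(s['t'],s['eef_pos'],s['force'],s['torque'],s['grip_width'])
cv2.imwrite('pics/w3.png',cams.capture('wrist'))
for r in arc(1.2,2.29,.06):print(r)
E
```

```text
6.2167 [0.5471 0.1822 0.2163] [2.9457 0.9294 0.2227] [ 0.1432 -0.721   0.1266] 0.009720131466082676
[0.05, 0.39, 0.14]
[0.11, 0.79, 0.26]
[0.17, 1.19, 0.35]
[0.23, 1.6, 0.42]
[0.28, 2.01, 0.47]
[0.34, 2.42, 0.49]
[0.4, 2.83, 0.49]
[0.46, 3.25, 0.47]
[0.52, 3.66, 0.42]
[0.57, 4.06, 0.35]
[0.63, 4.47, 0.25]
[0.69, 4.86, 0.13]
[0.74, 5.25, -0.01]
[0.79, 5.63, -0.18]
[0.85, 6.0, -0.36]
[0.9, 6.36, -0.57]
[0.95, 6.71, -0.8]
[0.99, 7.04, -1.04]
[1.04, 7.36, -1.31]
```

View pics/w3.png

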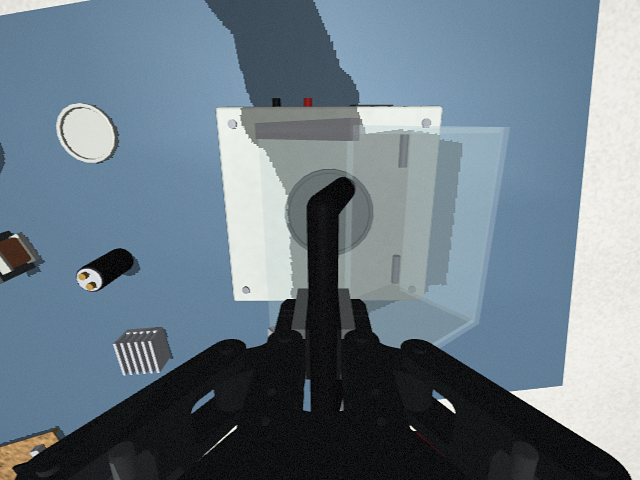

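The grip holds, the forces are low, and the hood is rising with the bar. I'll carry on along the arc.

{"api": "step_arm", "payload": {
  "motion": [
    [0.05,0.39,0.14,0,0,0,1],
    [0.11,0.79,0.26,0,0,0,1],
    [0.17,1.19,0.35,0,0,0,1],
    [0.23,1.6,0.42,0,0,0,1],
    [0.28,2.01,0.47,0,0,0,1],
    [0.34,2.42,0.49,0,0,0,1],
    [0.4,2.83,0.49,0,0,0,1],
    [0.46,3.25,0.47,0,0,0,1],
    [0.52,3.66,0.42,0,0,0,1],
    [0.57,4.06,0.35,0,0,0,1],
    [0.63,4.47,0.25,0,0,0,1],
    [0.69,4.86,0.13,0,0,0,1],
    [0.74,5.25,0,0,0,0,1],
    [0.79,5.63,-0.18,0,0,0,1],
    [0.85,6.0,-0.36,0,0,0,1],
    [0.9,6.36,-0.57,0,0,0,1],
    [0.95,6.71,-0.8,0,0,0,1],
    [0.99,7.04,-1.04,0,0,0,1],
    [1.04,7.36,-1.31,0,0,0,1],
    [1.04,7.36,-1.31,0,0,0,1]
  ]
}}

```text
t: 7.93
eef_pos: [0.5778, 0.4058, 0.1747]
tool_rot: [0.754, 0.657, 0.0, -0.0]
force: [-0.1, 2.0, -1.8]
grip_width: 0.0097
```

```bash
python3 - <<'E'
from h import *
np.set_printoptions(precision=4,suppress=True)
s=status.get_state();print(s['t'],s['eef_pos'],s['force'],s['torque'],s['grip_width'])
cv2.imwrite('pics/s4.png',cams.capture('scene'))
E
```

```text
7.9333 [0.5778 0.4058 0.1747] [-0.0934  1.9968 -1.7906] [0.2739 0.1112 0.0028] 0.00971596581625055
```

View pics/s4.png

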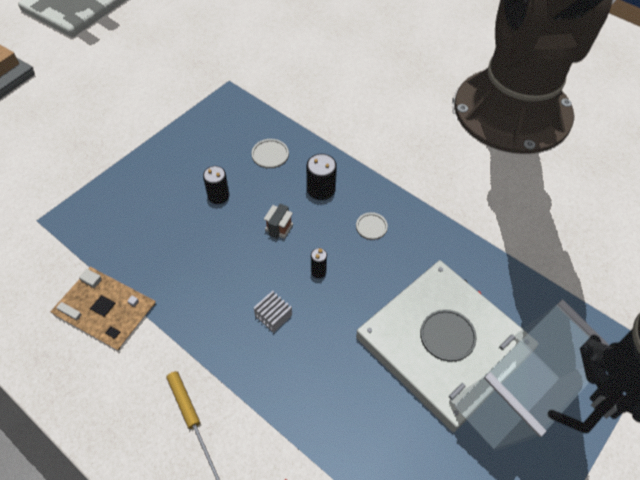

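{"api": "step_arm", "payload": {
  "motion": [
    [0,0,0,0,0,0,0.2],
    [0,0,0,0,0,0,0.2],
    [0,0,0,0,0,0,0.2],
    [0,0,0,0,0,0,0.2],
    [0,0,1,0,0,0,0.2],
    [0,0,2,0,0,0,0.2],
    [0,0,3,0,0,0,0.2],
    [0,0,3.7,0,0,0,0.2]
  ]
}}

```text
t: 8.65
eef_pos: [0.579, 0.4029, 0.2917]
tool_rot: [0.755, 0.656, 0.002, 0.0]
force: [1.1, 0.4, 0.6]
grip_width: 0.0343
```

{"api": "step_arm", "payload": {
  "motion": [
    [-4.9,-19.2,0,0,0,0,-1],
    [-4.9,-19.2,0,0,0,0,-1],
    [-4.9,-19.2,0,0,0,0,-1],
    [-4.9,-19.2,0,0,0,0,-1],
    [-4.9,-19.2,0,0,0,0,-1],
    [-4.9,-19.2,0,0,0,0,-1],
    [-4.9,-19.2,0,0,0,0,-1],
    [-4.9,-19.2,0,0,0,0,-1],
    [-4.9,-19.2,0,0,0,0,-1],
    [-4.9,-19.2,0,0,0,0,-1],
    [-4.9,-19.2,0,0,0,0,-1],
    [-4.9,-19.2,0,0,0,0,-1],
    [-4.9,-19.2,0,0,0,0,-1],
    [-4.9,-19.2,0,0,0,0,-1],
    [-4.9,-19.2,0,0,0,0,-1],
    [-4.9,-19.2,0,0,0,0,-1],
    [-4.9,-19.2,0,0,0,0,-1],
    [-4.9,-19.2,0,0,0,0,-1],
    [-4.9,-19.2,0,0,0,0,-1],
    [-4.9,-19.2,0,0,0,0,-1]
  ]
}}

```text
t: 10.32
eef_pos: [0.4317, -0.1717, 0.288]
tool_rot: [0.754, 0.657, 0.0, -0.0]
force: [0.8, -0.7, 0.5]
grip_width: 0.0857
```

```bash
cat >> h.py <<'E'
def discs(img,C,box,z,D,dark=True):
    pass
E
python3 - <<'E'
from h import *
np.set_printoptions(precision=4,suppress=True)
s=status.get_state();print(s['t'],s['eef_pos'],s['tool_rot'],s['force'],s['grip_width'])
C=cam('wrist',s)
cv2.imwrite('pics/w5.png',cams.capture('wrist'));cv2.imwrite('pics/t5.png',cams.capture('top'));cv2.imwrite('pics/s5.png',cams.capture('scene'))
for o,z in(('cap_small_center',.028),('cap_medium_center',.0315),('cap_large_center',.035),('dish_small',0),('dish_medium',0)):
  for n,c in(('wrist',C),('top',cam('top')),('scene',cam('scene'))):
    for d in cams.tip_of(o,n)[:1]:print(o,n,round(d['conf'],2),np.round(d['xy']),plane(c,d['xy'],z))
E
```

```text
10.3167 [ 0.4317 -0.1717  0.288 ] [ 0.7541  0.6568  0.0001 -0.0001] [ 0.825  -0.7129  0.4704] 0.08570559985664682
cap_small_center wrist 0.94 [424. 295.] [ 0.5772 -0.0545  0.028 ]
cap_small_center top 0.63 [328. 242.] [ 0.5726 -0.0539  0.028 ]
cap_small_center scene 0.6 [318. 260.] [ 0.5702 -0.0597  0.028 ]
cap_medium_center wrist 0.67 [234. 314.] [ 0.568  -0.3112  0.0315]
cap_medium_center top 0.58 [455. 245.] [ 0.5656 -0.3066  0.0315]
cap_medium_center scene 0.7 [217. 184.] [ 0.5656 -0.3064  0.0315]
cap_large_center top 0.65 [454. 246.] [ 0.5632 -0.3033  0.035 ]
cap_large_center scene 0.78 [322. 181.] [ 0.4348 -0.1627  0.035 ]
dish_small wrist 0.61 [422. 186.] [ 0.4364 -0.0434  0.    ]
dish_small top 0.9 [321. 310.] [ 0.4387 -0.0397  0.    ]
dish_small scene 0.73 [372. 228.] [ 0.4387 -0.0412  0.    ]
dish_medium wrist 0.82 [223. 208.] [ 0.4294 -0.3043  0.    ]
dish_medium scene 0.58 [271. 154.] [ 0.426  -0.3019  0.    ]
```

View pics/w5.png

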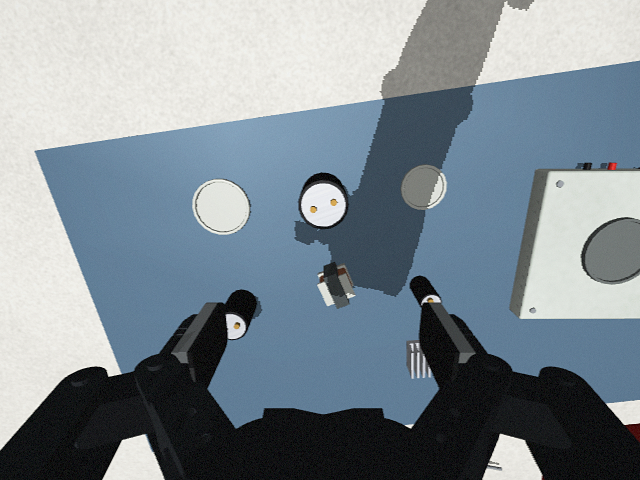

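View pics/t5.png

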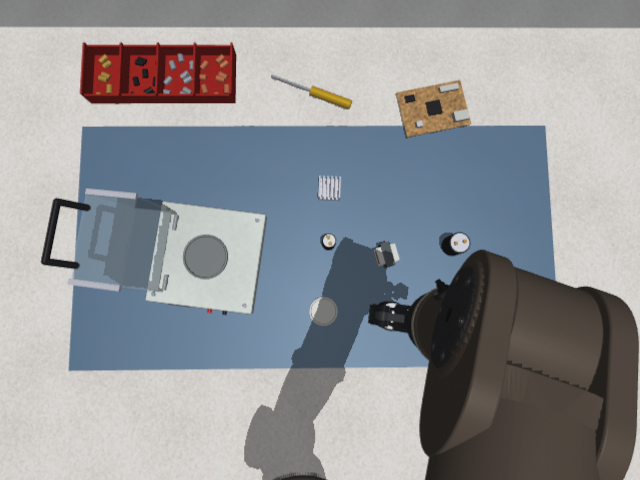

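The wrist picture shows the large cap top at (323,204), the medium dish at (221,206) and the small dish at (424,187). The top view shows the hood swung clear to the left and the nest uncovered at (206,257). Next I'll fit ellipses to refine these.

```bash
cat >> h.py <<'E'
def blobfit(img,seed,lo,hi,C,z,win=60):
    """ellipse fit of the grey blob (lo..hi) holding seed; returns plane point, diameter"""
    g=cv2.cvtColor(img,cv2.COLOR_BGR2GRAY);m=((g>=lo)&(g<=hi)).astype(np.uint8)
    w=np.zeros_like(m);y,x=int(seed[1]),int(seed[0]);w[max(0,y-win):y+win,max(0,x-win):x+win]=1;m*=w
    m=cv2.morphologyEx(m,cv2.MORPH_CLOSE,np.ones((5,5)))
    n,l,st,_=cv2.connectedComponentsWithStats(m)
    k=l[y,x]
    if k==0:return None
    c=max(cv2.findContours((l==k).astype(np.uint8),cv2.RETR_EXTERNAL,cv2.CHAIN_APPROX_NONE)[0],key=len)
    c=cv2.convexHull(c)
    P=np.array([plane(C,p,z)[:2] for p in c[:,0]+0.0])
    (cx,cy),r=cv2.minEnclosingCircle(P.astype(np.float32)) 
    e=cv2.fitEllipse(c);p=plane(C,e[0],z)
    A=np.c_[2*P,np.ones(len(P))];q=np.linalg.lstsq(A,(P**2).sum(1),rcond=None)[0];rr=np.sqrt(q[2]+q[0]**2+q[1]**2)
    return q[:2],2*rr,e[0],e[1]
E
python3 - <<'E'
from h import *
np.set_printoptions(precision=4,suppress=True)
s=status.get_state();C=cam('wrist',s);w=cv2.imread('pics/w5.png');t=cv2.imread('pics/t5.png');sc=cv2.imread('pics/s5.png');t0=cv2.imread('pics/top0.png')
ct,cs=cam('top'),cam('scene')
for p in((323,195),(221,206),(435,187),(412,187)):print(p,w[p[1],p[0]])
print(t[257,206],sc[335,448],t[242,165+90],t0[311,323])
print('large w',blobfit(w,(323,195),140,255,C,.070))
print('large t',blobfit(t0,(391,325),140,255,ct,.070,win=25))
print('large s',blobfit(sc,(321,157),140,255,cs,.070,win=25))
print('dishM w',blobfit(w,(221,206),140,255,C,.006))
print('dishM t',blobfit(t0,(452,315),140,255,ct,.006,win=30))
print('dishM s',blobfit(sc,(270,153),140,255,cs,.006,win=30))
print('dishS t',blobfit(t0,(323,311),140,255,ct,.006,win=30))
print('dishS s',blobfit(sc,(372,226),140,255,cs,.006,win=30))
print('nest t',blobfit(t,(206,257),60,150,ct,.036,win=35))
print('nest s',blobfit(sc,(448,335),60,150,cs,.036,win=45))
print('small t',blobfit(t0,(329,237),140,255,ct,.056,win=15))
print('small s',blobfit(sc,(318,258),140,255,cs,.056,win=15))
print('med t',blobfit(t0,(458,236),140,255,ct,.063,win=18))
print('med s',blobfit(sc,(214,175),140,255,cs,.063,win=18))
E
```

```text
(323, 195) [238 235 233]
(221, 206) [223 229 226]
(435, 187) [226 232 229]
(412, 187) [118 124 122]
[123 123 118] [126 127 125] [207 212 206] [188 190 190]
large w (array([ 0.3873, -0.187 ]), np.float64(0.13776287653630984), (314.24267578125, 150.97525024414062), (107.44368743896484, 193.89581298828125))
large t (array([ 0.4279, -0.1709]), np.float64(0.047306703265724497), (391.5137939453125, 315.8605041503906), (24.978452682495117, 25.729297637939453))
large s (array([ 0.4288, -0.171 ]), np.float64(0.04765462798227431), (321.1726379394531, 164.18173217773438), (19.931644439697266, 26.080615997314453))
dishM w (array([ 0.3849, -0.2877]), np.float64(0.16149307696499474), (223.8950958251953, 164.45700073242188), (117.30361938476562, 153.9285430908203))
dishM t (array([ 0.4261, -0.3044]), np.float64(0.0725353363652801), (452.9185791015625, 315.1444091796875), (35.5556755065918, 36.867706298828125))
dishM s (array([ 0.427 , -0.3048]), np.float64(0.07432319034560057), (269.5611877441406, 152.05841064453125), (28.26799964904785, 37.163089752197266))
dishS t (array([ 0.4364, -0.0432]), np.f
[... 309 characters left out ...]
8852470434146954), (447.7716369628906, 335.6002502441406), (50.31453323364258, 57.1197509765625))
small t (array([ 0.5735, -0.0546]), np.float64(0.022952952845606483), (328.6601257324219, 240.14158630371094), (11.350314140319824, 12.261761665344238))
small s (array([ 0.5746, -0.0543]), np.float64(0.023291249676561213), (318.5326843261719, 254.36572265625), (11.529200553894043, 14.265366554260254))
med t (array([ 0.5671, -0.3071]), np.float64(0.034763249844899806), (459.4776611328125, 242.15029907226562), (17.804637908935547, 17.992341995239258))
med s (array([ 0.568 , -0.3074]), np.float64(0.03581642756383477), (213.7751007080078, 173.75465393066406), (15.282706260681152, 19.72136688232422))
```

{"api": "step_arm", "payload": {
  "motion": [
    [-0.11,0.02,-1.3,0,0,0,-1],
    [-0.11,0.02,-2.6,0,0,0,-1],
    [-0.11,0.02,-3.9,0,0,0,-1],
    [-0.11,0.02,-5,0,0,0,-1],
    [-0.11,0.02,-6,0,0,0,-1],
    [-0.11,0.02,-6.8,0,0,0,-1],
    [-0.11,0.02,-7.5,0,0,0,-1],
    [-0.11,0.02,-8.1,0,0,0,-1],
    [-0.11,0.02,-8.5,0,0,0,-1],
    [-0.11,0.02,-8.67,0,0,0,-1],
    [-0.11,0.02,-8.67,0,0,0,-1],
    [-0.11,0.02,-8.67,0,0,0,-0.7],
    [-0.11,0.02,-8.67,0,0,0,-0.5],
    [-0.11,0.02,-8.67,0,0,0,-0.3],
    [-0.11,0.02,-8.67,0,0,0,0],
    [-0.11,0.02,-8.67,0,0,0,1],
    [-0.11,0.02,-8.67,0,0,0,1],
    [-0.11,0.02,-8.67,0,0,0,1],
    [-0.11,0.02,-8.67,0,0,0,1],
    [-0.11,0.02,-8.67,0,0,0,1]
  ]
}}

```text
t: 12.88
eef_pos: [0.4286, -0.1724, 0.0291]
tool_rot: [0.755, 0.656, 0.001, 0.001]
force: [-0.9, 1.5, 8.0]
grip_width: 0.0549
```

{"api": "step_arm", "payload": {
  "motion": [
    [0,0,0.5,0,0,0,1],
    [0,0,1.2,0,0,0,1],
    [0,0,2.2,0,0,0,1],
    [0,0,3.2,0,0,0,1],
    [0.3,1,4,0,0,0,1],
    [0.6,2,4,0,0,0,1],
    [1,3.1,4,0,0,0,1],
    [1.35,4.2,4,0,0,0,1],
    [1.7,5.3,4,0,0,0,1],
    [2.1,6.4,4,0,0,0,1],
    [2.45,7.5,4,0,0,0,1],
    [2.8,8.6,4,0,0,0,1],
    [3.2,9.7,4,0,0,0,1],
    [3.5,10.7,4,0,0,0,1],
    [3.8,11.6,4,0,0,0,1],
    [3.93,12.04,4,0,0,0,1],
    [3.93,12.04,4,0,0,0,1],
    [3.93,12.04,4,0,0,0,1]
  ]
}}

```text
t: 14.38
eef_pos: [0.5456, 0.189, 0.148]
tool_rot: [0.754, 0.656, -0.0, 0.0]
force: [0.6, -1.0, -1.6]
grip_width: 0.0551
```

```bash
python3 - <<'E'
from h import *
np.set_printoptions(precision=4,suppress=True)
s=status.get_state();print(s['t'],s['eef_pos'],s['tool_rot'],s['force'],s['grip_width'])
C=cam('wrist',s)
w=cams.capture('wrist');cv2.imwrite('pics/w6.png',w);cv2.imwrite('pics/s6.png',cams.capture('scene'))
zt=s['eef_pos'][2]-.0291+.070
print(proj(C,[[*s['eef_pos'][:2],zt],[.5465,.1888,.034]]))
E
```

```text
14.3833 [0.5456 0.189  0.148 ] [ 0.7544  0.6564 -0.0002  0.0001] [ 0.6073 -0.9701 -1.5878] 0.05509182764001429
[[322.1099 359.2741]
 [322.56   236.5234]]
```

View pics/w6.png

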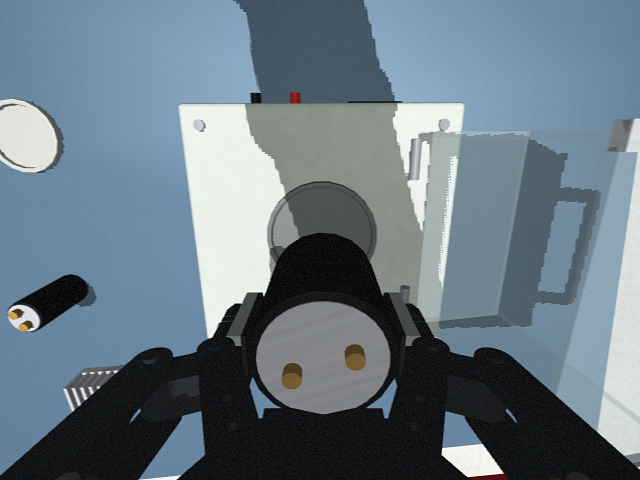

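View pics/s6.png

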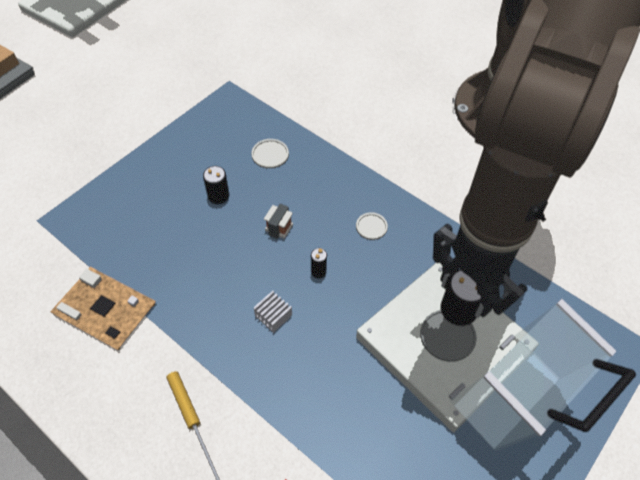

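The cap top is centred at (322,357), where predicted, and the nest shows at about (322,236). The cap is upright and lined up with the nest, so I'll lower it.

{"api": "step_arm", "payload": {
  "motion": [
    [0.03,0,-0.7,0,0,0,1],
    [0.03,0,-1.4,0,0,0,1],
    [0.03,0,-2,0,0,0,1],
    [0.03,0,-2.4,0,0,0,1],
    [0.03,0,-2.6,0,0,0,1],
    [0.03,0,-2.7,0,0,0,1],
    [0.03,0,-2.78,0,0,0,1],
    [0.03,0,-2.82,0,0,0,1],
    [0.03,0,-2.82,0,0,0,1]
  ]
}}

```text
t: 15.23
eef_pos: [0.5471, 0.1889, 0.0639]
tool_rot: [0.755, 0.656, 0.0, 0.0]
force: [-0.4, 0.5, -1.1]
grip_width: 0.055
```

{"api": "step_arm", "payload": {
  "motion": [
    [0,0,-0.04,0,0,0,1],
    [0,0,-0.06,0,0,0,1],
    [0,0,-0.06,0,0,0,1],
    [0,0,-0.06,0,0,0,-0.35],
    [0,0,-0.06,0,0,0,-0.5],
    [0,0,-0.06,0,0,0,-0.8],
    [0,0,-0.06,0,0,0,-0.8],
    [0,0,-0.06,0,0,0,-0.8],
    [0,0,0.3,0,0,0,-0.8],
    [0,0,1,0,0,0,-0.8],
    [0,0,2,0,0,0,-0.8],
    [0,0,3,0,0,0,-0.8],
    [0,0,4,0,0,0,-0.8],
    [0,0,5,0,0,0,-0.8],
    [0,0,6,0,0,0,-0.8],
    [0,0,7,0,0,0,-0.8],
    [0,0,7,0,0,0,-0.8]
  ]
}}

```text
t: 16.65
eef_pos: [0.5494, 0.1892, 0.2802]
tool_rot: [0.755, 0.656, 0.005, 0.001]
force: [1.5, -0.1, 0.9]
grip_width: 0.0771
```

```bash
python3 - <<'E'
from h import *
np.set_printoptions(precision=4,suppress=True)
s=status.get_state();print(s['t'],s['eef_pos'],s['tool_rot'],s['force'],s['grip_width'])
C=cam('wrist',s)
w=cams.capture('wrist');cv2.imwrite('pics/w7.png',w);cv2.imwrite('pics/s7.png',cams.capture('scene'))
# handle now from open-frame pictures
print(cams.tip_of('shield_handle','wrist')[:1],proj(C,[[.5778,.4040,.1937]]))
E
```

```text
16.65 [0.5494 0.1892 0.2802] [0.7551 0.6556 0.0046 0.0013] [ 1.499  -0.0617  0.9132] 0.07711090421226136
[{'xy': [619.9, 241.1], 'conf': 0.62}] [[619.376  242.5099]]
```

View pics/w7.png

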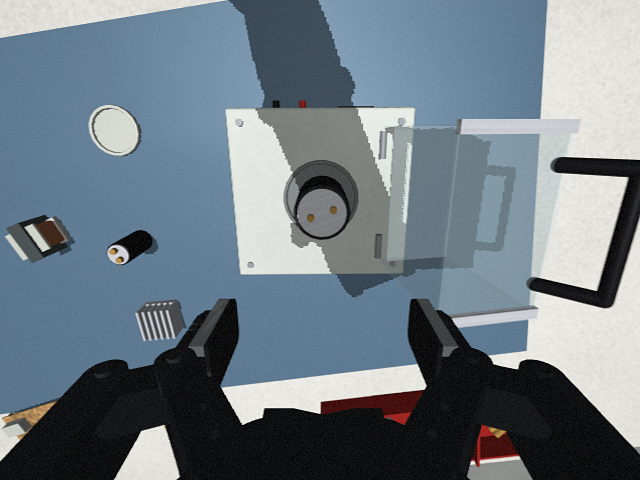

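View pics/s7.png

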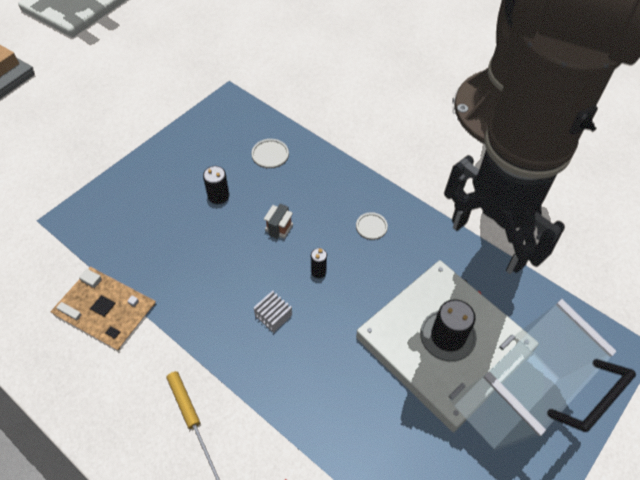

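The cap stands upright and centred in the nest. The handle is at (620,241), as predicted from where I released it. Next I'll go back to the handle.

{"api": "step_arm", "payload": {
  "motion": [
    [0.3,1.2,0.3,0,0,0,0.2],
    [0.6,2.4,0.3,0,0,0,0.2],
    [0.8,3.6,0.3,0,0,0,0.2],
    [1,4.8,0.3,0,0,0,0.2],
    [1,6,0.3,0,0,0,0.2],
    [1.04,6.8,0.3,0,0,0,0.2],
    [1.04,7.2,0.3,0,0,0,0.2],
    [1.04,7.2,0.3,0,0,0,0.2],
    [1.04,7.2,0.3,0,0,0,0.2],
    [1.04,7.2,0.3,0,0,0,0.2],
    [1.04,7.2,0.3,0,0,0,0.2]
  ]
}}

```text
t: 17.72
eef_pos: [0.5787, 0.4023, 0.2826]
tool_rot: [0.756, 0.655, -0.0, 0.0]
force: [0.4, -1.8, 0.4]
grip_width: 0.0344
```

```bash
python3 - <<'E'
from h import *
np.set_printoptions(precision=4,suppress=True)
s=status.get_state();print(s['t'],s['eef_pos'],s['tool_rot'],s['force'],s['grip_width'])
C=cam('wrist',s)
w=cams.capture('wrist');cv2.imwrite('pics/w8.png',w)
print(cams.tip_of('shield_handle','wrist')[:1],proj(C,[[.5778,.4055,.1937]]))
E
```

```text
17.7167 [0.5787 0.4023 0.2826] [ 0.7558  0.6548 -0.0001  0.0004] [ 0.4199 -1.7624  0.3761] 0.034371921286429456
[{'xy': [327.6, 245.3], 'conf': 0.62}] [[326.7705 243.5539]]
```

View pics/w8.png

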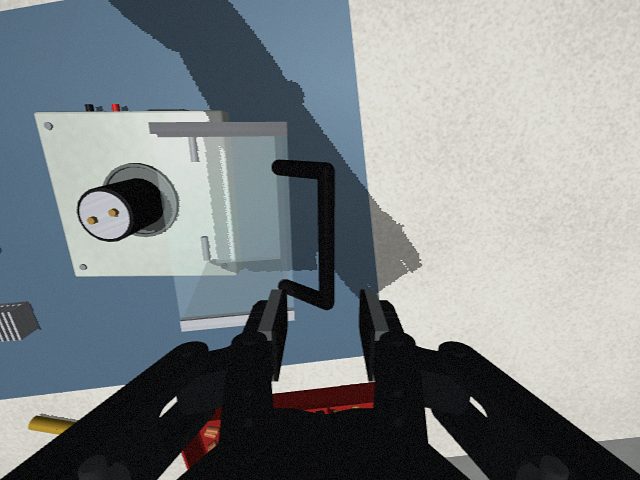

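The bar is at (326,240), between the pads. Descend and grip.

{"api": "step_arm", "payload": {
  "motion": [
    [0,0.08,-1,0,0,0,0.2],
    [0,0.08,-2,0,0,0,0.2],
    [0,0.08,-2.9,0,0,0,0.2],
    [0,0.08,-3.4,0,0,0,0.2],
    [0,0.08,-3.6,0,0,0,0.2],
    [0,0.08,-3.6,0,0,0,0.2],
    [0,0.08,-3.6,0,0,0,0.6],
    [0,0.08,-3.6,0,0,0,1],
    [0,0.08,-3.6,0,0,0,1],
    [0,0.08,-3.6,0,0,0,1],
    [0,0.08,-3.6,0,0,0,1],
    [0,0.08,-3.6,0,0,0,1],
    [0,0.08,-3.6,0,0,0,1]
  ]
}}

```text
t: 18.9
eef_pos: [0.5788, 0.4075, 0.1751]
tool_rot: [0.755, 0.656, 0.001, 0.0]
force: [3.4, -0.2, 1.5]
grip_width: 0.0099
```

```bash
python3 - <<'E'
from h import *
np.set_printoptions(precision=4,suppress=True)
s=status.get_state();e=s['eef_pos'];print(s['t'],e,s['force'],s['grip_width'])
n=np.array([.5465,.1888]);yw=-.14
a=arc(2.29,.5678,.05)
print(len(a))
h=len(a)//2
A=a[:18]
for r in A:print(r)
E
```

```text
18.9 [0.5788 0.4075 0.1751] [ 3.4302 -0.2446  1.5489] 0.0099002058064807
35
[-0.04, -0.27, 0.23]
[-0.08, -0.56, 0.44]
[-0.12, -0.85, 0.65]
[-0.16, -1.15, 0.83]
[-0.21, -1.46, 1.0]
[-0.25, -1.78, 1.16]
[-0.3, -2.11, 1.3]
[-0.34, -2.44, 1.42]
[-0.39, -2.78, 1.53]
[-0.44, -3.13, 1.62]
[-0.49, -3.47, 1.69]
[-0.54, -3.82, 1.74]
[-0.59, -4.18, 1.78]
[-0.64, -4.53, 1.8]
[-0.69, -4.89, 1.8]
[-0.74, -5.24, 1.79]
[-0.79, -5.59, 1.75]
[-0.84, -5.94, 1.7]
```

{"api": "step_arm", "payload": {
  "motion": [
    [-0.04,-0.27,0.23,0,0,0,1],
    [-0.08,-0.56,0.44,0,0,0,1],
    [-0.12,-0.85,0.65,0,0,0,1],
    [-0.16,-1.15,0.83,0,0,0,1],
    [-0.21,-1.46,1.0,0,0,0,1],
    [-0.25,-1.78,1.16,0,0,0,1],
    [-0.3,-2.11,1.3,0,0,0,1],
    [-0.34,-2.44,1.42,0,0,0,1],
    [-0.39,-2.78,1.53,0,0,0,1],
    [-0.44,-3.13,1.62,0,0,0,1],
    [-0.49,-3.47,1.69,0,0,0,1],
    [-0.54,-3.82,1.74,0,0,0,1],
    [-0.59,-4.18,1.78,0,0,0,1],
    [-0.64,-4.53,1.8,0,0,0,1],
    [-0.69,-4.89,1.8,0,0,0,1],
    [-0.74,-5.24,1.79,0,0,0,1],
    [-0.79,-5.59,1.75,0,0,0,1],
    [-0.84,-5.94,1.7,0,0,0,1],
    [-0.84,-5.94,1.7,0,0,0,1]
  ]
}}

```text
t: 20.48
eef_pos: [0.555, 0.2296, 0.2326]
tool_rot: [0.755, 0.656, 0.005, -0.0]
force: [-13.1, -5.6, 50.6]
grip_width: 0.0096
```

```bash
python3 - <<'E'
from h import *
np.set_printoptions(precision=4,suppress=True)
s=status.get_state();e=s['eef_pos'];print(s['t'],e,s['force'],s['grip_width'])
a=np.linspace(2.29,.5678,36)[18];print(a)
for r in arc(a,.5678-.02,.052):print(r)
E
```

```text
20.4833 [0.555  0.2296 0.2326] [-13.0626  -5.6402  50.5533] 0.00963820515629317
1.404297142857143
[-0.05, -0.36, -0.07]
[-0.1, -0.71, -0.16]
[-0.15, -1.06, -0.26]
[-0.2, -1.4, -0.39]
[-0.24, -1.73, -0.53]
[-0.29, -2.06, -0.68]
[-0.34, -2.38, -0.86]
[-0.38, -2.69, -1.05]
[-0.42, -2.99, -1.25]
[-0.46, -3.28, -1.47]
[-0.5, -3.56, -1.71]
[-0.54, -3.83, -1.96]
[-0.58, -4.08, -2.22]
[-0.61, -4.32, -2.5]
[-0.64, -4.55, -2.78]
[-0.67, -4.76, -3.08]
[-0.7, -4.96, -3.39]
```

The tool is being pushed up with 50 N, which I didn't expect. I'll look before going on.

```bash
python3 - <<'E'
from h import *
np.set_printoptions(precision=4,suppress=True)
cv2.imwrite('pics/w9.png',cams.capture('wrist'));cv2.imwrite('pics/s9.png',cams.capture('scene'))
s=status.get_state();e=s['eef_pos'];print(s['t'],e,s['force'],s['torque'],s['grip_width'])
E
```

```text
20.5833 [0.5551 0.23   0.2327] [-13.6896  -6.2633  51.3454] [-0.824   2.7449  0.0898] 0.009483354212781906
```

View pics/w9.png

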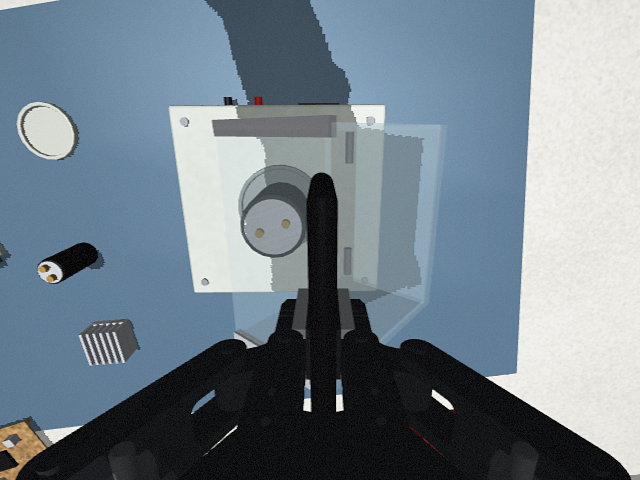

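View pics/s9.png

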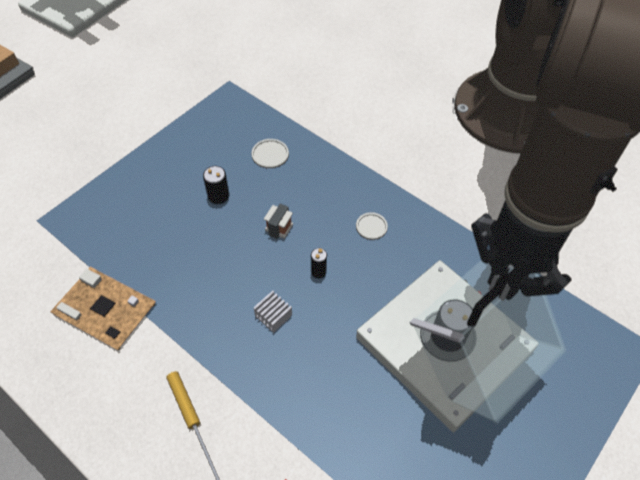

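No collision is visible: the cap stands and the hood is clear. The load comes from a few mm of mismatch between my arc and the true one, so I'll relieve it.

{"api": "step_arm", "payload": {
  "motion": [
    [0,0,0.1,0,0,0,1],
    [0,0,0.2,0,0,0,1],
    [0,0,0.2,0,0,0,1]
  ]
}}

```text
t: 20.83
eef_pos: [0.5548, 0.2299, 0.2331]
tool_rot: [0.755, 0.656, 0.003, 0.001]
force: [4.8, 0.2, 5.6]
grip_width: 0.0098
```

```bash
python3 - <<'E'
from h import *
for r in arc(1.438,.62,.055,r=.2187):print(r)
E
```

```text
[-0.05, -0.39, -0.06]
[-0.11, -0.77, -0.15]
[-0.16, -1.15, -0.25]
[-0.22, -1.53, -0.38]
[-0.27, -1.89, -0.53]
[-0.32, -2.25, -0.69]
[-0.37, -2.6, -0.88]
[-0.41, -2.93, -1.08]
[-0.46, -3.26, -1.31]
[-0.5, -3.57, -1.55]
[-0.55, -3.87, -1.81]
[-0.59, -4.16, -2.08]
[-0.62, -4.43, -2.37]
[-0.66, -4.68, -2.67]
[-0.69, -4.92, -2.99]
```

{"api": "step_arm", "payload": {
  "motion": [
    [-0.05,-0.39,-0.06,0,0,0,1],
    [-0.11,-0.77,-0.15,0,0,0,1],
    [-0.16,-1.15,-0.25,0,0,0,1],
    [-0.22,-1.53,-0.38,0,0,0,1],
    [-0.27,-1.89,-0.53,0,0,0,1],
    [-0.32,-2.25,-0.69,0,0,0,1],
    [-0.37,-2.6,-0.88,0,0,0,1],
    [-0.37,-2.6,-0.88,0,0,0,1]
  ]
}}

```text
t: 21.5
eef_pos: [0.5437, 0.1491, 0.2056]
tool_rot: [0.756, 0.655, 0.002, 0.001]
force: [7.5, -4.0, 1.9]
grip_width: 0.0099
```

{"api": "step_arm", "payload": {
  "motion": [
    [-0.04,-0.33,-0.2,0,0,0,1],
    [-0.09,-0.66,-0.43,0,0,0,1],
    [-0.13,-0.97,-0.67,0,0,0,1],
    [-0.18,-1.27,-0.93,0,0,0,1],
    [-0.22,-1.56,-1.2,0,0,0,1],
    [-0.25,-1.83,-1.49,0,0,0,1],
    [-0.29,-2.08,-1.79,0,0,0,1],
    [-0.32,-2.32,-2.11,0,0,0,1],
    [-0.32,-2.32,-2.11,0,0,0,1]
  ]
}}

```text
t: 22.25
eef_pos: [0.534, 0.0803, 0.1414]
tool_rot: [0.755, 0.655, 0.002, 0.001]
force: [8.3, -3.0, -3.5]
grip_width: 0.0098
```

```bash
python3 - <<'E'
from h import *
cv2.imwrite('pics/s10.png',cams.capture('scene')[200:440,340:560]);cv2.imwrite('pics/s10.png',cv2.resize(cv2.imread('pics/s10.png'),None,fx=2.5,fy=2.5,interpolation=3))
E
```

```text
(no output)
```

View pics/s10.png

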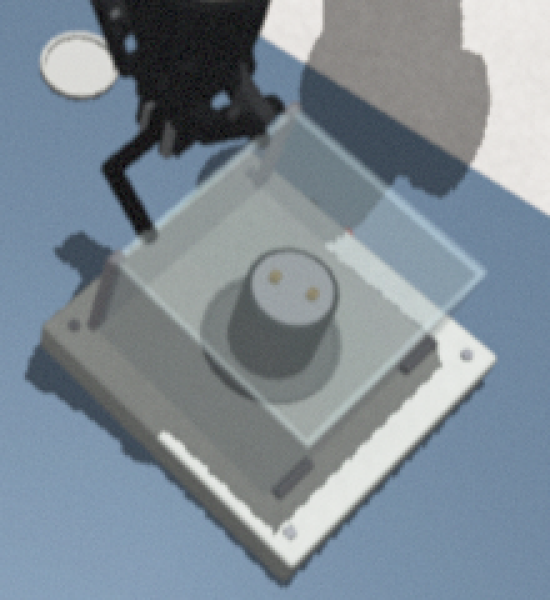

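{"api": "step_arm", "payload": {
  "motion": [
    [0,-0.06,-0.1,0,0,0,1],
    [-0.01,-0.12,-0.2,0,0,0,1],
    [-0.02,-0.17,-0.3,0,0,0,1],
    [-0.02,-0.17,-0.3,0,0,0,1],
    [-0.02,-0.17,-0.3,0,0,0,1]
  ]
}}

```text
t: 22.72
eef_pos: [0.5333, 0.0749, 0.1333]
tool_rot: [0.755, 0.655, 0.001, 0.002]
force: [6.4, -6.2, 0.8]
grip_width: 0.0101
```

{"api": "step_arm", "payload": {
  "motion": [
    [0,-0.03,-0.06,0,0,0,1],
    [0,-0.05,-0.12,0,0,0,1],
    [0,-0.05,-0.12,0,0,0,1],
    [0,-0.05,-0.12,0,0,0,1]
  ]
}}

```text
t: 23.05
eef_pos: [0.5334, 0.074, 0.1317]
tool_rot: [0.755, 0.655, 0.002, 0.001]
force: [-3.9, -5.6, 26.5]
grip_width: 0.0098
```

The force rose sharply at the stop, so the shield is down. Release and check.

{"api": "step_arm", "payload": {
  "motion": [
    [0,0,0.02,0,0,0,1],
    [0,0,0.02,0,0,0,0.5],
    [0,0,0.05,0,0,0,0.2],
    [0,0,0.05,0,0,0,0.2],
    [0,0,0.05,0,0,0,0.2],
    [0,0,0.5,0,0,0,0.2],
    [0,0,1.2,0,0,0,0.2],
    [0,0,2.2,0,0,0,0.2],
    [0,0,3.2,0,0,0,0.2],
    [0,0,4,0,0,0,0],
    [0,0,4,0,0,0,0],
    [0,0,4,0,0,0,0]
  ]
}}

```text
t: 24.05
eef_pos: [0.532, 0.0753, 0.25]
tool_rot: [0.755, 0.656, 0.001, 0.0]
force: [0.2, -0.1, -0.4]
grip_width: 0.0426
```

```bash
python3 - <<'E'
from h import *
np.set_printoptions(precision=4,suppress=True)
s=status.get_state();e=s['eef_pos'];print(s['t'],e,s['tool_rot'],s['force'],s['grip_width'])
C=cam('wrist',s)
cv2.imwrite('pics/w11.png',cams.capture('wrist'));im=cams.capture('scene')
n=np.array([.5465,.1888]);xs=np.array([np.cos(.14),-np.sin(.14)]);ys=np.array([np.sin(.14),np.cos(.14)])
W=lambda x,y,z:[*(n+x*xs+y*ys),.034+z]
P=[W(x,-.115,.116)for x in(-.05,.05)]+[W(x,y,.093)for x in(-.08,.08)for y in(-.08,.07)]
print(proj(C,P));
for p in proj(cam('scene'),P):print(p);cv2.circle(im,tuple(np.round(p*16).astype(int)),24,(0,0,255),1,shift=4)
cv2.imwrite('pics/s11.png',cv2.resize(im[200:440,340:560],None,fx=2.5,fy=2.5,interpolation=3))
E
```

```text
24.05 [0.532  0.0753 0.25  ] [0.7547 0.6561 0.0012 0.0003] [ 0.2101 -0.0916 -0.4265] 0.04260534209110513
[[321.6391 172.2945]
 [321.6802 297.3377]
 [367.9605 128.6327]
 [566.0358 128.803 ]
 [360.4522 315.1941]
 [526.1937 315.2207]]
[426.7689 230.3147]
[380.5918 267.1847]
[454.1636 242.2002]
[532.2734 306.1285]
[381.5984 302.4514]
[460.1001 375.5229]
```

View pics/w11.png

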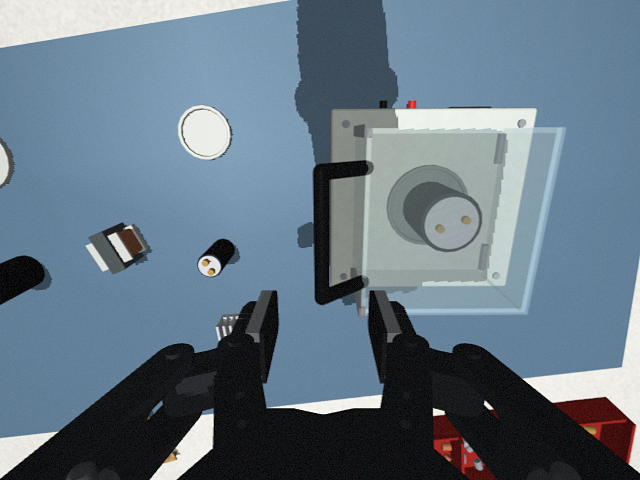

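View pics/s11.png

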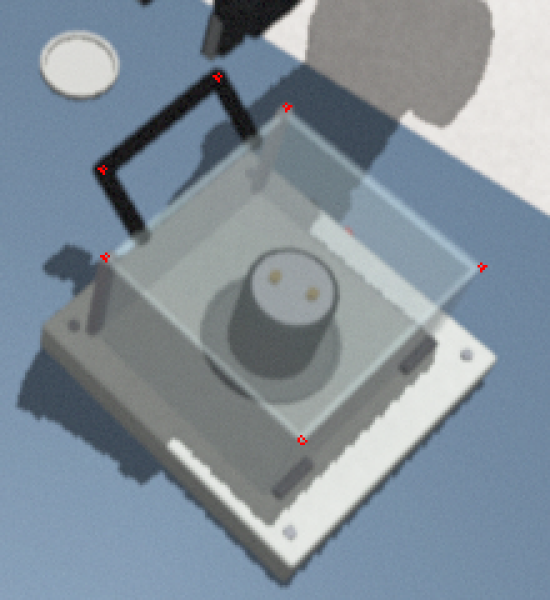

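The overlay of the closed hood matches the picture: corners and handle ends fall on the marks. The large cap stands in the nest at (290,330) in the zoomed view. Next is the small cap.

{"api": "step_arm", "payload": {
  "motion": [
    [0.4,-1.2,0,0,0,0,-0.3],
    [0.8,-2.4,0,0,0,0,-0.3],
    [1.2,-3.6,0,0,0,0,-0.3],
    [1.4,-4.33,0,0,0,0,-0.3],
    [1.4,-4.33,0,0,0,0,-0.3],
    [1.4,-4.33,-1.2,0,0,0,-0.3],
    [1.4,-4.33,-2.4,0,0,0,-0.3],
    [1.4,-4.33,-3.6,0,0,0,-0.3],
    [1.4,-4.33,-4,0,0,0,-0.3],
    [1.4,-4.33,-4,0,0,0,-0.3],
    [1.4,-4.33,-4,0,0,0,-0.3],
    [1.4,-4.33,-4,0,0,0,-0.3]
  ]
}}

```text
t: 25.15
eef_pos: [0.5739, -0.055, 0.1297]
tool_rot: [0.755, 0.656, 0.0, 0.0]
force: [-0.4, -0.4, 0.8]
grip_width: 0.0556
```

```bash
python3 - <<'E'
from h import *
np.set_printoptions(precision=4,suppress=True)
s=status.get_state();e=s['eef_pos'];print(s['t'],e,s['tool_rot'],s['force'],s['grip_width'])
C=cam('wrist',s)
cv2.imwrite('pics/w12.png',cams.capture('wrist'))
print(proj(C,[[.574,-.0545,.056]]))
E
```

```text
25.15 [ 0.5739 -0.055   0.1297] [0.7549 0.6559 0.0003 0.0003] [-0.38   -0.4354  0.8283] 0.05559973163602312
[[323.2606 252.3549]]
```

View pics/w12.png

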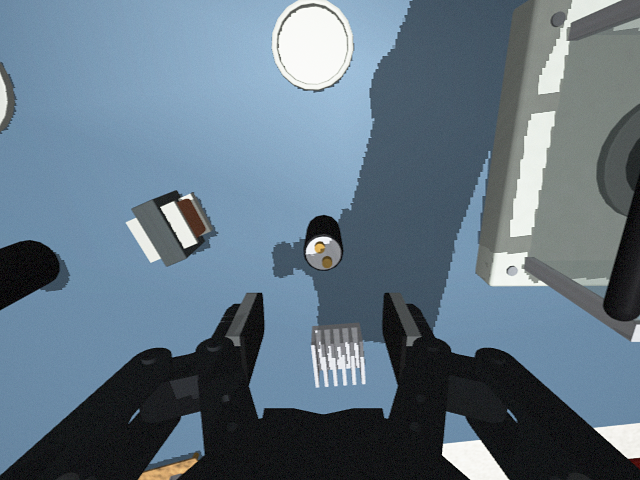

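The cap top is at (323,252), as predicted. Descend and grip.

{"api": "step_arm", "payload": {
  "motion": [
    [0,0.02,-1,0,0,0,-0.3],
    [0,0.02,-2,0,0,0,-0.3],
    [0,0.02,-2.8,0,0,0,-0.3],
    [0,0.02,-3.3,0,0,0,-0.3],
    [0,0.02,-3.56,0,0,0,-0.3],
    [0,0.02,-3.56,0,0,0,-0.3],
    [0,0.02,-3.56,0,0,0,-0.1],
    [0,0.02,-3.56,0,0,0,0.1],
    [0,0.02,-3.56,0,0,0,0.3],
    [0,0.02,-3.56,0,0,0,0.5],
    [0,0.02,-3.56,0,0,0,1],
    [0,0.02,-3.56,0,0,0,1],
    [0,0.02,-3.56,0,0,0,1],
    [0,0.02,-3.56,0,0,0,1]
  ]
}}

```text
t: 26.37
eef_pos: [0.5745, -0.0545, 0.0238]
tool_rot: [0.755, 0.656, 0.001, 0.001]
force: [-0.5, -0.3, 7.6]
grip_width: 0.0268
```

{"api": "step_arm", "payload": {
  "motion": [
    [0,0,0.5,0,0,0,1],
    [0,0,1.2,0,0,0,1],
    [0,0,2,0,0,0,1],
    [-1,0.1,2.5,0,0,0,1],
    [-2,0.2,2.5,0,0,0,1],
    [-3,0.3,2.5,0,0,0,1],
    [-4,0.35,2.5,0,0,0,1],
    [-4.6,0.38,2.5,0,0,0,1],
    [-4.6,0.38,2.5,0,0,0,1],
    [-4.6,0.38,2.5,0,0,0,1],
    [-4.6,0.38,2.5,0,0,0,1]
  ]
}}

```text
t: 27.28
eef_pos: [0.4368, -0.043, 0.098]
tool_rot: [0.755, 0.656, 0.001, 0.001]
force: [0.4, 0.4, -0.8]
grip_width: 0.0268
```

```bash
python3 - <<'E'
from h import *
np.set_printoptions(precision=4,suppress=True)
s=status.get_state();e=s['eef_pos'];print(s['t'],e,s['tool_rot'],s['force'],s['grip_width'])
C=cam('wrist',s)
w=cams.capture('wrist');cv2.imwrite('pics/w13.png',w)
print(proj(C,[[.4364,-.0432,.006],[*e[:2],e[2]-.0238+.056]]))
print(blobfit(w,proj(C,[[.4364,-.0432,.006]])[0],150,255,C,.006,win=90))
E
```

```text
27.2833 [ 0.4368 -0.043   0.098 ] [0.7548 0.6559 0.001  0.0007] [ 0.4401  0.3894 -0.7765] 0.02676244429135298
[[322.1768 243.276 ]
 [322.2627 345.0454]]
None
```

View pics/w13.png

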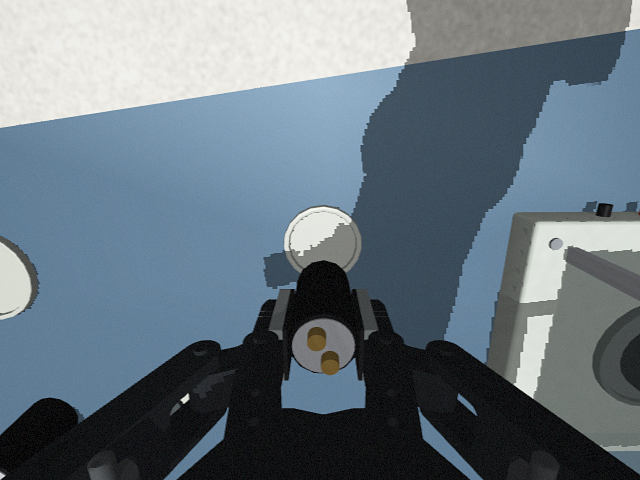

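The dish is centred at about (323,242) and the held cap at (323,346), which is aligned. Lower it.

{"api": "step_arm", "payload": {
  "motion": [
    [0,0,-0.8,0,0,0,1],
    [0,0,-1.5,0,0,0,1],
    [0,0,-2,0,0,0,1],
    [0,0,-2.2,0,0,0,1],
    [0,0,-2.32,0,0,0,1],
    [0,0,-2.4,0,0,0,1],
    [0,0,-2.4,0,0,0,1],
    [0,0,-2.4,0,0,0,1]
  ]
}}

```text
t: 28.0
eef_pos: [0.4359, -0.0433, 0.0266]
tool_rot: [0.755, 0.656, 0.001, -0.0]
force: [-6.5, -0.7, 19.9]
grip_width: 0.0267
```

{"api": "step_arm", "payload": {
  "motion": [
    [0,0,0.04,0,0,0,1],
    [0,0,0.06,0,0,0,1],
    [0,0,0.06,0,0,0,0.3],
    [0,0,0.06,0,0,0,0.15],
    [0,0,0.06,0,0,0,0],
    [0,0,0.06,0,0,0,-0.1],
    [0,0,0.06,0,0,0,-0.1],
    [0,0,0.4,0,0,0,-0.1],
    [0,0,1.2,0,0,0,-0.1],
    [0,0,2.2,0,0,0,-0.1],
    [0,0,3.2,0,0,0,-0.1],
    [0,0,4.2,0,0,0,-0.5],
    [0,0,4.2,0,0,0,-0.5],
    [0,0,4.2,0,0,0,-0.5]
  ]
}}

```text
t: 29.17
eef_pos: [0.4365, -0.0428, 0.1525]
tool_rot: [0.755, 0.656, 0.002, 0.001]
force: [-0.2, -0.2, 0.1]
grip_width: 0.064
```

```bash
python3 - <<'E'
from h import *
np.set_printoptions(precision=4,suppress=True)
s=status.get_state();e=s['eef_pos'];print(s['t'],e,s['tool_rot'],s['force'],s['grip_width'])
C=cam('wrist',s)
w=cams.capture('wrist');cv2.imwrite('pics/w14.png',w)
print(proj(C,[[.4364,-.0432,.006],[.4364,-.0432,.059]]))
E
```

```text
29.1667 [ 0.4365 -0.0428  0.1525] [0.7547 0.6561 0.0016 0.0008] [-0.2228 -0.1628  0.1411] 0.06398187703016596
[[322.0059 224.1917]
 [321.9058 242.8715]]
```

View pics/w14.png

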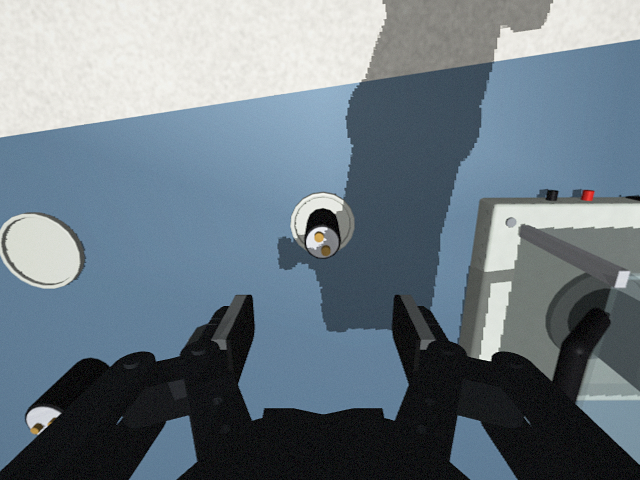

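The small cap stands centred in its dish, with its top at (323,242). On to the medium cap.

{"api": "step_arm", "payload": {
  "motion": [
    [0.5,-1.1,0.3,0,0,0,-0.7],
    [1,-2.2,0.3,0,0,0,-0.7],
    [1.6,-3.3,0.3,0,0,0,-0.7],
    [2.2,-4.4,0.3,0,0,0,-0.7],
    [2.7,-5.5,0.3,0,0,0,-0.7],
    [3.3,-6.6,0.3,0,0,0,-0.7],
    [3.8,-7.7,0.3,0,0,0,-0.7],
    [4.3,-8.6,0.3,0,0,0,-0.7],
    [4.37,-8.82,0,0,0,0,-0.7],
    [4.37,-8.82,0,0,0,0,-0.7],
    [4.37,-8.82,0,0,0,0,-0.7],
    [4.37,-8.82,0,0,0,0,-0.7]
  ]
}}

```text
t: 30.22
eef_pos: [0.5658, -0.3059, 0.1501]
tool_rot: [0.755, 0.656, -0.0, -0.001]
force: [-0.8, 1.3, 0.9]
grip_width: 0.0724
```

```bash
python3 - <<'E'
from h import *
np.set_printoptions(precision=4,suppress=True)
s=status.get_state();e=s['eef_pos'];print(s['t'],e,s['tool_rot'],s['force'],s['grip_width'])
C=cam('wrist',s)
w=cams.capture('wrist');cv2.imwrite('pics/w15.png',w)
print(proj(C,[[.5675,-.3073,.063]]))
E
```

```text
30.2167 [ 0.5658 -0.3059  0.1501] [ 0.7546  0.6562 -0.0002 -0.0014] [-0.7851  1.3024  0.9214] 0.07241128024117917
[[320.8061 248.8291]]
```

View pics/w15.png

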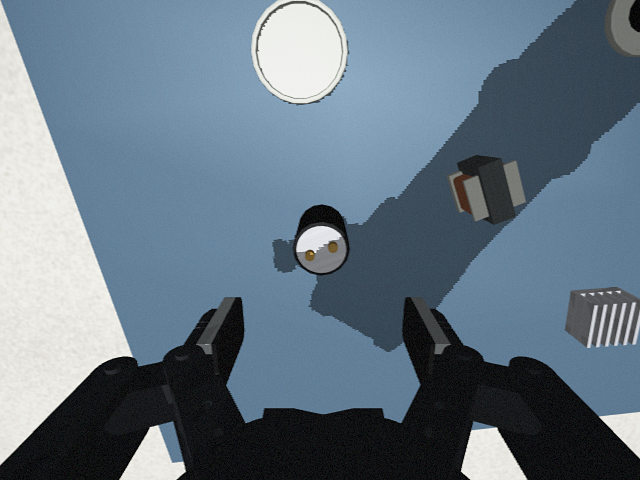

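The cap top is at (321,249), as predicted. Descend and grip.

{"api": "step_arm", "payload": {
  "motion": [
    [0,0,-1,0,0,0,-0.7],
    [0,0,-2,0,0,0,-0.7],
    [0,0,-3,0,0,0,-0.7],
    [0,0,-3.8,0,0,0,-0.7],
    [0,0,-4.17,0,0,0,-0.7],
    [0,0,-4.17,0,0,0,-0.7],
    [0,0,-4.17,0,0,0,-0.7],
    [0,0,-4.17,0,0,0,-0.5],
    [0,0,-4.17,0,0,0,-0.3],
    [0,0,-4.17,0,0,0,-0.1],
    [0,0,-4.17,0,0,0,0.1],
    [0,0,-4.17,0,0,0,1],
    [0,0,-4.17,0,0,0,1],
    [0,0,-4.17,0,0,0,1],
    [0,0,-4.17,0,0,0,1]
  ]
}}

```text
t: 31.52
eef_pos: [0.5673, -0.308, 0.0277]
tool_rot: [0.755, 0.656, 0.001, 0.001]
force: [-1.1, 1.6, 7.0]
grip_width: 0.0407
```

{"api": "step_arm", "payload": {
  "motion": [
    [0,0,0.5,0,0,0,1],
    [0,0,1.2,0,0,0,1],
    [0,0,2,0,0,0,1],
    [-1,0.05,2.5,0,0,0,1],
    [-2,0.1,2.5,0,0,0,1],
    [-3,0.11,2.5,0,0,0,1],
    [-4,0.11,2.5,0,0,0,1],
    [-4.69,0.11,2.5,0,0,0,1],
    [-4.69,0.11,2.5,0,0,0,1],
    [-4.69,0.11,2.5,0,0,0,1],
    [-4.69,0.11,2.5,0,0,0,1]
  ]
}}

```text
t: 32.43
eef_pos: [0.427, -0.3044, 0.1017]
tool_rot: [0.755, 0.656, 0.0, 0.001]
force: [0.3, -0.5, -1.3]
grip_width: 0.0406
```

```bash
python3 - <<'E'
from h import *
np.set_printoptions(precision=4,suppress=True)
s=status.get_state();e=s['eef_pos'];print(s['t'],e,s['tool_rot'],s['force'],s['grip_width'])
C=cam('wrist',s)
w=cams.capture('wrist');cv2.imwrite('pics/w16.png',w)
print(proj(C,[[.4266,-.3046,.006],[*e[:2],e[2]-.0277+.063]]))
E
```

```text
32.4333 [ 0.427  -0.3044  0.1017] [0.7547 0.656  0.0005 0.0007] [ 0.278  -0.4961 -1.3323] 0.04056830246247619
[[322.335  241.7847]
 [322.1838 349.9295]]
```

View pics/w16.png

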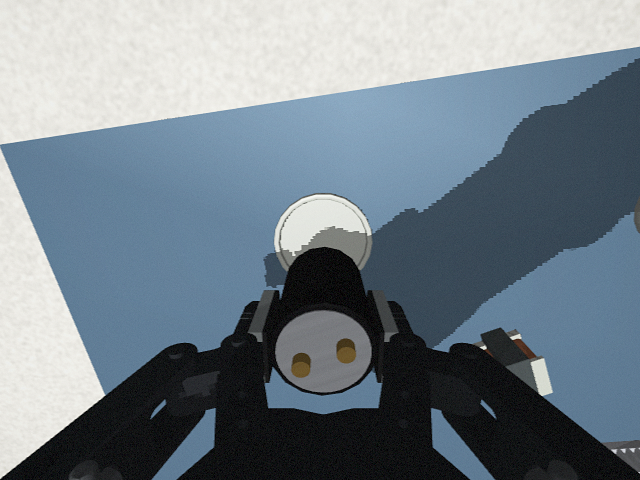

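The dish at (323,241) and the cap at (323,350) are aligned.

{"api": "step_arm", "payload": {
  "motion": [
    [0,0,-0.8,0,0,0,1],
    [0,0,-1.5,0,0,0,1],
    [0,0,-2,0,0,0,1],
    [0,0,-2.2,0,0,0,1],
    [0,0,-2.3,0,0,0,1],
    [0,0,-2.36,0,0,0,1],
    [0,0,-2.36,0,0,0,1],
    [0,0,-2.36,0,0,0,1]
  ]
}}

```text
t: 33.15
eef_pos: [0.4267, -0.3048, 0.0311]
tool_rot: [0.755, 0.656, 0.0, 0.001]
force: [-0.3, -0.4, -0.2]
grip_width: 0.0407
```

{"api": "step_arm", "payload": {
  "motion": [
    [0,0,-0.02,0,0,0,1],
    [0,0,-0.02,0,0,0,1],
    [0,0,-0.02,0,0,0,0],
    [0,0,-0.02,0,0,0,-0.2],
    [0,0,-0.02,0,0,0,-0.4],
    [0,0,-0.02,0,0,0,-0.5],
    [0,0,-0.02,0,0,0,-0.5],
    [0,0,0.3,0,0,0,-0.5],
    [0,0,1.2,0,0,0,-0.5],
    [0,0,2.2,0,0,0,-0.5],
    [0,0,3.2,0,0,0,-0.5],
    [0,0,4.2,0,0,0,-0.5],
    [0,0,5.2,0,0,0,-0.5],
    [0,0,6,0,0,0,-0.5],
    [0,0,7,0,0,0,-0.5],
    [0,0,8,0,0,0,-0.5],
    [0,0,8,0,0,0,-0.5],
    [0,0,8,0,0,0,-0.5]
  ]
}}

```text
t: 34.65
eef_pos: [0.4263, -0.305, 0.2725]
tool_rot: [0.755, 0.656, 0.001, 0.002]
force: [0.1, 0.6, -0.4]
grip_width: 0.0642
```

```bash
python3 - <<'E'
from h import *
np.set_printoptions(precision=4,suppress=True)
s=status.get_state();e=s['eef_pos'];print(s['t'],e,s['force'],s['grip_width'])
cv2.imwrite('pics/w17.png',cams.capture('wrist'));im=cams.capture('scene');cv2.imwrite('pics/s17.png',im)
cs=cam('scene');n=np.array([.5465,.1888]);xs=np.array([np.cos(.14),-np.sin(.14)]);ys=np.array([np.sin(.14),np.cos(.14)])
W=lambda x,y,z:[*(n+x*xs+y*ys),.034+z]
for th in(0,.02,.05):
  a=.5678+th;print(th,proj(cs,[W(x,.07-.219*np.cos(a),-.002+.219*np.sin(a))for x in(-.05,.05)]).round(1).tolist())
cv2.imwrite('pics/s17h.png',cv2.resize(im[215:285,365:445],None,fx=8,fy=8,interpolation=cv2.INTER_NEAREST))
E
```

```text
34.65 [ 0.4263 -0.305   0.2725] [ 0.1033  0.5702 -0.4196] 0.06419603178353446
0 [[426.9, 230.5], [380.8, 267.4]]
0.02 [[428.5, 230.1], [382.2, 267.1]]
0.05 [[430.9, 229.6], [384.3, 266.8]]
```

View pics/s17.png

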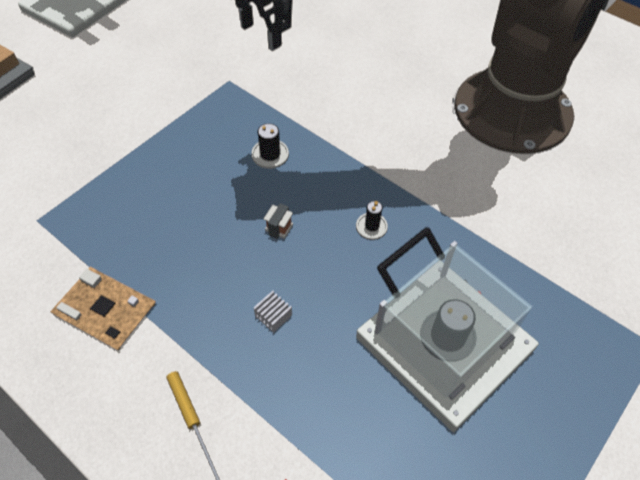

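View pics/w17.png

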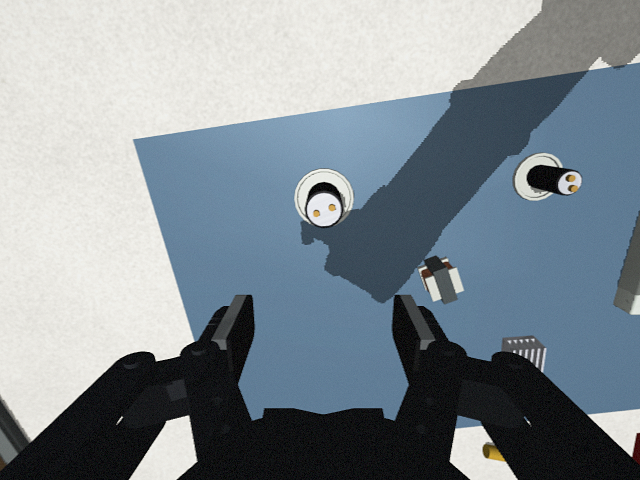

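View pics/s17h.png

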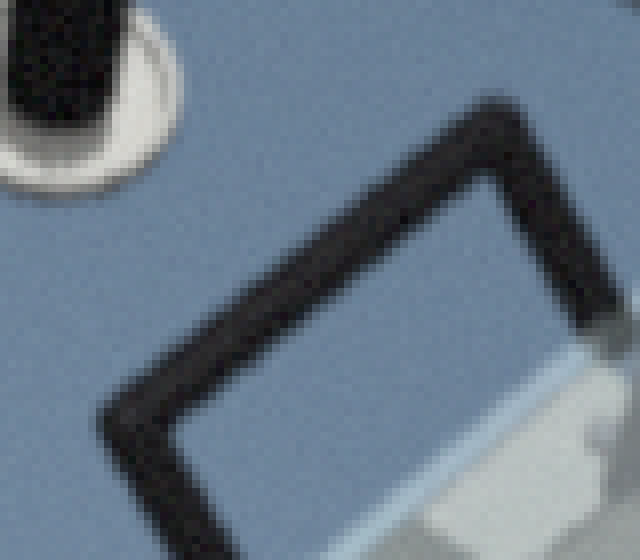

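The handle ends at (427.0,230.2) and (380.9,266.9) match the prediction for 0 rad, (426.9,230.5) and (380.8,267.4). All three caps stand in their holders, and the heat sink and transformer have not moved.

```bash
python3 -c "
from station import env
print(env.sign_off())"
```

```text
the job is handed in; nothing more can be done
None
```

The job is done and handed in at about 35 s of the 122 s. I lifted the shield by its handle, set the largest capacitor in the nest and closed the shield. Then I stood the small and medium capacitors in their dishes.

**Final checks**
- **Capacitors:** the last pictures show all three standing upright in their own holders.
- **Shield:** the handle ends lie within about half a pixel of where they should be at 0 rad, so it is closed to about 0.01 rad. It had also reached its stop, where I pressed it down with about 26 N before letting go.
- **Bystanders:** by eye, the heat sink and transformer have not moved.
- **Gripper:** it is clear of everything.

**One thing went off plan:** while lowering the shield, the wrist force rose to about 51 N because my arc was a few mm off the true one. I stopped and the pictures showed no collision. I corrected the path, and the force fell to a few N. That is under the 120 N wrist limit. The load seemed to come through the handle in the fingers, so I do not count it against the 40 N limit for the arm and gripper body, but I could not measure that separately.

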